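Jack a heat sink up to the gauge foot and lock the stage

ROBOT

A 6-joint arm with a two-finger parallel gripper is mounted at the origin on a cart in front of the work surface, level with it; the furniture and walls round the work are solid. World frame = base frame: x ahead of the robot, y to its left, z up, the work surface at z = 0. Lengths are in m, angles in rad, forces in N, time in s.
With the tool pointing down it reaches from about 0.325 to 0.9 m from the base axis. Payload 6.1 kg.
Tool frame: the origin (TCP) lies midway between the tips of the shut fingers; the grasp point (between the pads) lies 19 mm behind it; z points along the fingers, y is the line along which they close (so a half turn about z gives the same grasp; the last joint's range is limited). The gripper opens to 85 mm and grips with 20 to 120 N. Pads are 22 mm wide; open, the fingers measure 114 mm over their backs; the gripper's body (76 mm by 85 mm) begins 54 mm behind the grasp point. The pads swing forward as they close: fully open they stand 13 mm farther back than shut.
Start: joints at [1.097, 0.22, 1.526, -0, 1.395, -0.126], TCP at [0.213, 0.588, 0.231] pointing down, gripper open.
Joint ranges: [-2.98, 2.98], [-0.91, 2.08], [0.09, 2.57], [-1.24, 4.39], [0.2, 2.65], [-2.68, 2.68]. Speed limits (rad/s): [2.57, 2.57, 3.01, 3.14, 3.14, 3.14].

INTERFACE

Orientations are given as a rotation vector (axis times angle).
In Python, from plant import * gives the robot as it stands.
- The arm moves only by the tool apply_moves, never from a script. Its argument "motion" is a list of rows, each a list of 3 entries, a list of its own where there are three numbers: the shift along the tool's x, y, z in mm, then the turn, a rotation vector about the tool's x, y, z in degrees, then the finger opening in mm, from 0 to 85.4. A call has 1 to 5 rows; each row shifts and turns the commanded pose from where the row before left it, along the tool's axes as they then stand; what a row does not reach is not made up. A row lasts 1/8 s, in which the tool goes at most 62.5 mm and 10.7 degrees, less where a joint would pass 70% of its speed; a pose out of reach is approached as far as the arm can. A call with a gripper value outside its range is refused whole. The fingers move at their own pace and stop on an object; "newtons" is the grip in N (left out, the last holds). Time passes only in rows, so rows that do not move let the fingers close. It gives the time, the measured TCP pose, the force, the opening and the grip force at its end, in the units of the state.
- get_state(): the state, without advancing time (a new reading comes with each control period).
- capture(name): name is "scene" or "top" or "wrist"; returns a dict with "pixels" (400x640x3 uint8, red, green, blue), "range_z" (400x640 float32, m along the optical axis (not along the pixel's ray), 0 where there is no reading), "fx", "fy", "cx", "cy" (pixels), "R" (3x3) and "t" (3): a world point X has camera coordinates R X + t. Camera axes: x right, y down, z forward; pixel columns grow to the right and rows downward; lengths in m; the calibration is good to about 2 mm. The wrist camera is an equidistant fisheye: a pixel r from the principal point sees the ray r / f radians off the axis. A picture is of the moment at which its call begins.
- hand_in(): hands the job in; it is judged then, once.
The state is a dict: "time_s": time; "qpos": joint angles; "qvel": joint speeds; "effort": joint torques, N m; "tcp_pos": TCP position; "eef_rot": TCP orientation; "wrist_force": force on the tool from outside, world axes, zero at the start; "moment": the same for the moment, N m; "opening": finger opening in m; "finger_force": force on a finger pad.
Only numpy, scipy, OpenCV 4.12 (cv2) and the standard library are available. Lean on these libraries where they do the work, as an engineer would, in place of code of your own. Each camera call takes 0.05 s, during which the arm holds its last target. There are 200 camera calls.

TASK

A finned heat sink stands on the platform of the jack stand. Turn the T-shaped knob clockwise to raise the platform until the heat sink just touches the sprung foot above it and you feel light pressure, without squeezing it hard; then push the thumb wedge away from the robot along its guide until it jams the platform's hanging bar fast, and let go. Leave the heat sink upright on the platform and do not disturb the solder spool and small black box standing nearby.

Things in the scene. Friction and masses are not known exactly. Their poses are not given: they have to be found in the camera images.
- jack_stand: Fixed bench stand on a dark steel base plate, 165 x 250 x 14 mm. Origin on the table under its middle; x to its back, y to its left, z up; its front looks roughly to the robot. Screw column with the T knob at (0, -75) mm, platform at (0, 30), a 20 mm post at (78, 30), 210 mm high, wedge guide along x at y = 101, x = -95 to 50, its fence 82 mm high.
- post_top (a point): Top of the stand's post, 210 mm above the table. An aluminium head clamped on the post reaches a 24 mm wide arm forward over the platform's middle, top at most 177 mm above the table. From it hangs a round foot, 32 mm across, sprung at 14 N per mm. The head's height differs each time and is not measured: 10 to 20 mm of air lie between heat sink and foot at the start.
- platform: Aluminium platform 80 (x) x 90 (y) x 8 mm that only rises and sinks. Origin: centre of its top face, 90 mm above the table at the start, travel 35 mm; axes as the stand's. A bracket joins it to the screw nut; under its left edge hangs a steel lock bar, 30 x 8 x 72 mm, which the thumb wedge jams.
- jack_knob: Black T knob on the upright screw. Origin on the screw's axis, 140 mm above the table, level with the bridge plate's top. Grip bar: 76 mm along the knob's x, 14 mm thick along its y, 28 to 54 mm above the origin, on a 13 mm round neck. Clockwise from above raises, 40 mm a turn (6.4 mm per rad), 5.5 rad in all from the start. Stays where it is left.
- knob_grip (a point): Middle of the knob's grip bar, 41 mm above the knob's origin, axes as the knob's. Turning it takes about 0.2 N m of friction while the platform rises free. Once the heat sink presses on the foot, each newton adds about 0.0064 N m, some 0.4 N m more for each further rad; nothing else stiffens it.
- lock_wedge: Steel thumb wedge, 90 mm long, top 85 mm above the table, with an upright tab 8 x 24 x 34 mm (x, y, z) at its thick end nearest the robot. Origin: centre of the tab's face that looks to the robot, 98 mm above the table. Slides along the stand's x only (+x locks), friction about 2 N; jams on the lock bar after 20 to 50 mm; a push of 8 to 15 N sets it and it stays.
- heat_sink: Finned aluminium heat sink, 42 x 60 x 27 mm, about 85 g, loose on the middle of the platform. Origin: centre of its underside.
- solder_spool: Bystander: spool 52 mm across, 35 mm high, standing on the table in front of the stand, to the right. Origin: centre of its underside.
- project_box: Bystander: small black enclosure with a grey lid, 58 x 85 x 34 mm, lying on the table in front of the stand. Origin: centre of the underside.
Not all that is in view belongs to the job. What is shaped like the heat_sink but purple is not meant.

How it is judged:
By the outcome, as a careful person would: the job done as asked, in the order asked, and still so for the second after the job is handed in, with the robot touching nothing.
It also fails if it takes over 72 s, if anything falls off the work surface, if the arm or the gripper's body presses on something with over 40 N, if the wrist force passes 120 N, or if a joint passes its speed limit or range.

## Working session

There is one attempt and no reset: what is moved stays moved. The work goes in short steps, Python scripts to look and compute and a tool call to move; the robot and the scene stay as the last step left them, time stands still between calls to the robot, and variables do not carry over. Pictures are saved under pics/ and viewed, at most 10 in all, crops included, and the job is handed in when it is done.

Besides the shell and the picture viewer there is one more tool, called after "Call:" as name(argument=value, ...), one argument or row to a line, values as JSON. apply_moves: Moves the arm, as the interface text tells. Its arguments: {"type":"object","properties":{"motion":{"type":"array","items":{"type":"array"}},"newtons":{"type":"number"}},"required":["motion"]}

```bash
mkdir -p pics; ls; cat > h.py <<'E'
from plant import *
import numpy as np, cv2
from scipy.spatial.transform import Rotation as Ro
def cloud(c):
    z=c["range_z"]; v,u=np.mgrid[0:400,0:640]
    P=np.stack([(u-c["cx"])/c["fx"]*z,(v-c["cy"])/c["fy"]*z,z],-1)
    R=np.array(c["R"]);t=np.array(c["t"])
    W=(P-t)@R; W[z<=0]=np.nan
    return W
E
python3 - <<'E'
from h import *
a=[capture(n) for n in("scene","top")]
for n,c in zip("st",a):
    cv2.imwrite(f"pics/{n}0.png",cv2.cvtColor(c["pixels"],cv2.COLOR_RGB2BGR)); np.save(f"{n}0.npy",cloud(c)); print(c["fx"],c["cx"],np.round(-np.array(c["R"]).T@c["t"],3),np.round(c["R"],2).tolist())
s=get_state();print(s)
E
```

```text
pics
465.9847514534012 324.87700964684495 [-0.251 -0.833  0.619] [[0.49, -0.87, 0.01], [-0.44, -0.25, -0.86], [0.75, 0.42, -0.51]]
436.22132844471975 324.72870311524383 [ 0.313 -0.453  1.131] [[-0.01, -1.0, -0.01], [-0.99, 0.01, -0.11], [0.11, 0.0, -0.99]]
{'time_s': 0.1, 'qpos': array([ 1.09689678e+00,  2.21178563e-01,  1.52750943e+00,  1.23655081e-05,
        1.39470852e+00, -1.26100992e-01]), 'qvel': array([-0.00097768, -0.00201101, -0.00186879, -0.00060321, -0.00027265,
        0.00116771]), 'effort': array([ 8.09575886e-04, -4.98243070e+01, -3.90547693e+01, -1.37426528e-04,
        5.66626433e-03,  3.56179692e-05]), 'tcp_pos': array([0.21276345, 0.58708099, 0.23028252]), 'eef_rot': array([-5.43480234e-01, -3.09367163e+00,  2.70081631e-03]), 'wrist_force': array([ 0.74310706, -0.03218396, -0.27968965]), 'moment': array([-0.00812064,  0.0221108 , -0.00010887]), 'finger_force': 0.0, 'opening': 0.08522024517523145}
```

View pics/s0.png

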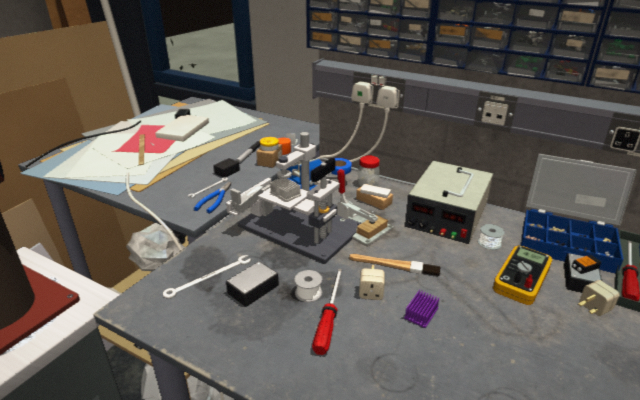

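View pics/t0.png

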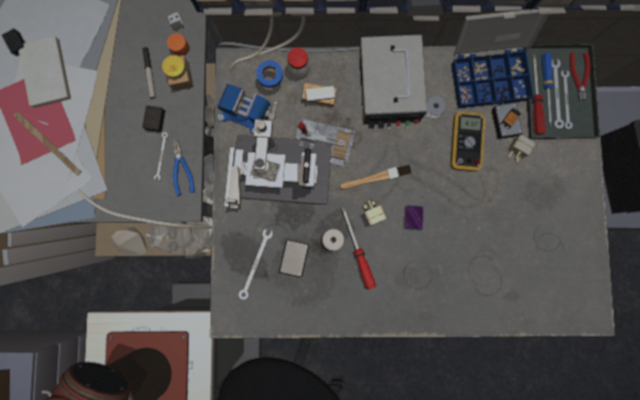

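The top view shows the stand at about (285,170): post top (262,127), black knob bar (307,168), wedge and guide at about (234,180). The box is at (294,258), the spool at (333,240).

```bash
python3 - <<'E'
from h import *
W=np.load("t0.npy");S=np.load("s0.npy")
def blob(W,u0,u1,v0,v1,z0,z1,tag):
    P=W[v0:v1,u0:u1].reshape(-1,3); P=P[(P[:,2]>z0)&(P[:,2]<z1)]
    if len(P)<5: print(tag,len(P));return
    r=cv2.minAreaRect((P[:,:2]*1000).astype(np.float32))
    print(tag,len(P),np.round(np.median(P,0),4),"rect",np.round(r[0],1),np.round(r[1],1),round(r[2],1))
blob(W,230,340,110,215,.190,.23,"high")
blob(W,250,275,115,140,.195,.23,"post")
blob(W,290,325,140,200,.178,.21,"knob")
blob(W,225,340,130,215,.008,.02,"plate")
blob(W,225,245,140,215,.07,.12,"wedgeguide")
blob(W,245,290,150,195,.10,.13,"sink")
blob(W,245,290,130,195,.14,.18,"arm")
blob(W,275,320,225,285,.025,.045,"box")
blob(W,315,350,225,255,.025,.045,"spool")
for n,(x0,x1,y0,y1) in {"t":(220,340,110,220),"s":(220,380,120,270)}.items():
    i=cv2.imread(f"pics/{n}0.png")[y0:y1,x0:x1]; cv2.imwrite(f"pics/{n}c.png",cv2.convertScaleAbs(cv2.resize(i,None,fx=5,fy=5,interpolation=2)[:600,:800],alpha=1.6))
E
```

```text
high 312 [ 0.5048 -0.407   0.1969] rect [ 531.6 -374.4] [168.1  59. ] 40.0
post 84 [ 0.5743 -0.3114  0.2117] rect [ 575.9 -311.2] [18.9 19.2] 42.6
knob 235 [ 0.4881 -0.4093  0.1959] rect [ 490.  -409.2] [14.  75.9] 85.3
plate 3232 [ 0.5284 -0.3747  0.0162] rect [ 508.1 -337.4] [297.6 221.6] 89.5
wedgeguide 680 [ 0.4701 -0.2257  0.0864] rect [ 481.5 -232.1] [ 43. 143.] 85.1
sink 220 [ 0.4906 -0.3185  0.1148] rect [ 497.7 -306.2] [60.1 41.3] 73.8
arm 413 [ 0.5269 -0.31    0.1741] rect [ 531.8 -308.7] [36.9 97. ] 86.5
box 796 [ 0.285  -0.371   0.0349] rect [ 284.8 -369.8] [58.2 85.2] 77.2
spool 305 [ 0.3293 -0.4686  0.0377] rect [ 330.4 -468.8] [50.1 47.3] 89.6
```

View pics/tc.png

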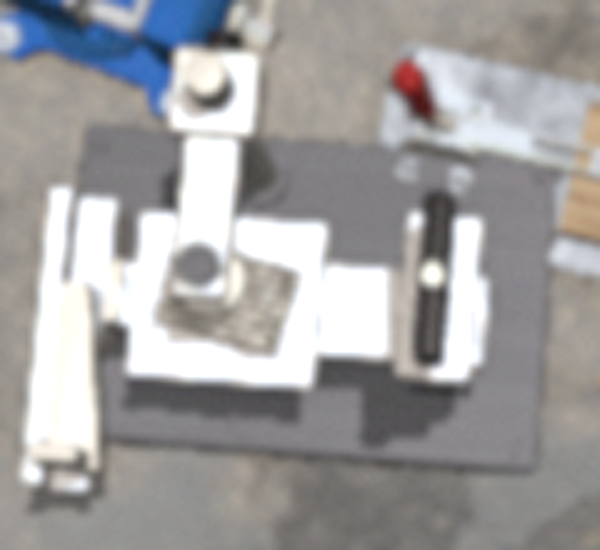

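View pics/sc.png

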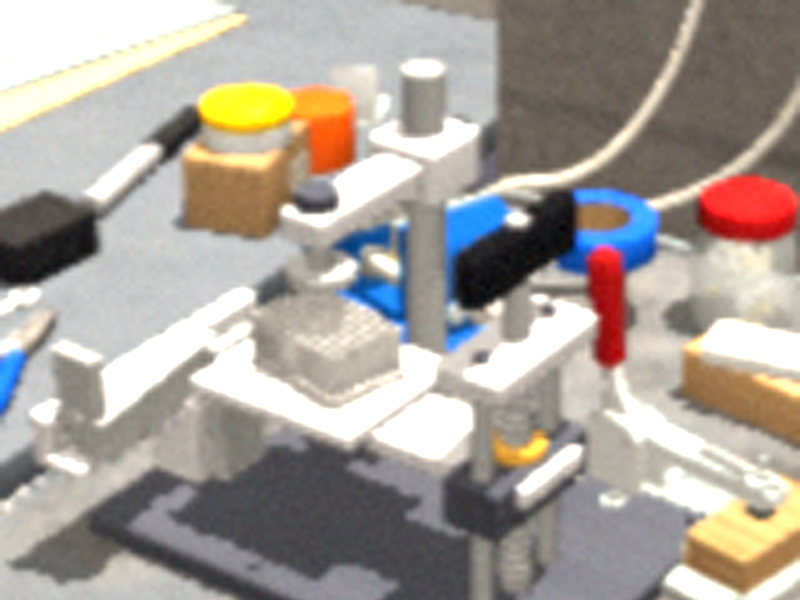

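Call:
apply_moves(
  motion=[
    [[0,0,-35],[0,0,-7.6],85],
    [[0,0,-35],[0,0,-7.6],85],
    [[-21,-57,0],[0,0,0],85],
    [[-21,-57,0],[0,0,0],85],
    [[-21,-57,0],[0,0,0],85],
  ],
)

```text
time_s: 0.72
tcp_pos: [0.2617, 0.4101, 0.3008]
eef_rot: [-0.128, -3.139, 0.001]
wrist_force: [0.9, -0.2, -0.3]
opening: 0.0849
finger_force: 0.0
```

Call:
apply_moves(
  motion=[
    [[-21,-57,0],[0,0,0],85],
    [[-21,-57,0],[0,0,0],85],
    [[-21,-57,0],[0,0,0],85],
    [[-21,-57,0],[0,0,0],85],
    [[-21,-57,0],[0,0,0],85],
  ],
)

```text
time_s: 1.35
tcp_pos: [0.3428, 0.1175, 0.3012]
eef_rot: [0.129, 3.138, 0.0]
wrist_force: [0.3, 0.2, -0.7]
opening: 0.085
finger_force: 0.0
```

Call:
apply_moves(
  motion=[
    [[-21,-57,0],[0,0,0],85],
    [[-21,-57,0],[0,0,0],85],
    [[-21,-57,0],[0,0,0],85],
    [[-21,-57,0],[0,0,0],85],
    [[-21,-57,0],[0,0,0],85],
  ],
)

```text
time_s: 1.98
tcp_pos: [0.424, -0.1755, 0.3011]
eef_rot: [0.131, 3.139, 0.0]
wrist_force: [1.6, 1.0, -0.1]
opening: 0.0851
finger_force: 0.0
```

Call:
apply_moves(
  motion=[
    [[-21,-57,0],[0,0,0],85],
    [[-21,-57,0],[0,0,0],85],
    [[-21,-57,0],[0,0,0],85],
    [[-22,-56,0],[0,0,0],85],
    [[0,0,0],[0,0,0],85],
  ],
)

```text
time_s: 2.6
tcp_pos: [0.4893, -0.4098, 0.2974]
eef_rot: [-0.135, -3.135, -0.005]
wrist_force: [-0.2, -0.7, -1.0]
opening: 0.0854
finger_force: 0.0
```

```bash
python3 - <<'E'
from h import *
c=capture("wrist");cv2.imwrite("pics/w1.png",cv2.cvtColor(c["pixels"],cv2.COLOR_RGB2BGR))
s=get_state();print(s["tcp_pos"],s["qpos"],c["fx"],c["cx"],c["cy"],np.round(c["R"],3).tolist(),np.round(-np.array(c["R"]).T@c["t"],4))
# knob bar: dark pixels with range consistent
z=c["range_z"];v,u=np.mgrid[0:400,0:640];x=(u-c["cx"])/c["fx"];y=(v-c["cy"])/c["fy"];r=np.hypot(x,y)
k=np.tan(np.minimum(r,1.4))/np.maximum(r,1e-6);P=np.stack([x*k*z,y*k*z,z],-1);W=(P-c["t"])@np.array(c["R"])
m=(z>0)&(r<1.3)&(abs(W[...,2]-.193)<.008)&(np.hypot(W[...,0]-.49,W[...,1]+.409)<.06)&(c["pixels"].max(2)<90)
q=W[m];print(len(q),np.median(q,0),cv2.minAreaRect((q[:,:2]*1000).astype(np.float32)) if len(q) else 0)
E
```

```text
[ 0.48937026 -0.40778313  0.29849843] [-8.18453245e-01  2.18859741e-01  1.40336670e+00  7.51742475e-05
  1.52391017e+00 -2.30455564e+00] 309.70691628693146 319.27125347739945 202.12914839575052 [[0.085, 0.996, 0.003], [0.957, -0.083, 0.279], [0.278, -0.021, -0.96]] [ 0.4174 -0.4046  0.4406]
1264 [ 0.48190846 -0.40948877  0.19685134] ((488.5157775878906, -410.3304138183594), (13.847329139709473, 74.87279510498047), 85.48817443847656)
```

View pics/w1.png

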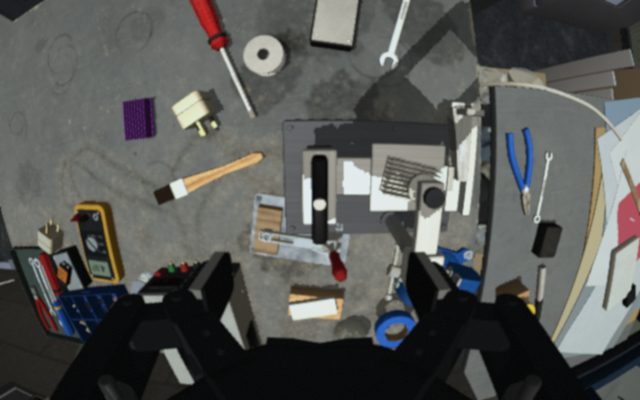

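Call:
apply_moves(
  motion=[
    [[0,-1.5,45],[0,0,0],85],
    [[0,0,45],[0,0,0],85],
    [[0,0,45],[0,0,0],85],
    [[0,0,0],[0,0,0],40],
    [[0,0,0],[0,0,0],40],
  ],
  newtons=80,
)

```text
time_s: 3.28
tcp_pos: [0.4908, -0.4081, 0.1689]
eef_rot: [0.128, 3.137, -0.003]
wrist_force: [0.5, 0.1, 0.3]
opening: 0.0511
finger_force: 0.0
```

```bash
cat > st.py <<'E'
from h import *
s=get_state();print(s["time_s"],np.round(s["tcp_pos"],4),np.round(s["qpos"],3),"F",np.round(s["wrist_force"],2),"M",np.round(s["moment"],3),s["opening"],s["finger_force"],"yaw",np.degrees(np.arctan2(*Ro.from_rotvec(s["eef_rot"]).as_matrix()[[1,0],1])))
E
python3 st.py
```

```text
3.275 [ 0.4908 -0.4081  0.1689] [-0.817  0.298  1.553  0.     1.288 -2.306] F [0.53 0.14 0.32] M [0.01  0.002 0.01 ] 0.05114102892669907 0.0 yaw 85.32009880825183
```

Call:
apply_moves(
  motion=[
    [[0,0,0],[0,0,0],10],
    [[0,0,0],[0,0,0],10],
    [[0,0,0],[0,0,0],10],
    [[0,0,0],[0,0,0],10],
    [[0,0,0],[0,0,0],10],
  ],
)

```text
time_s: 3.9
tcp_pos: [0.4908, -0.4097, 0.1691]
eef_rot: [0.13, 3.136, -0.006]
wrist_force: [-0.3, -2.1, 6.5]
opening: 0.0129
finger_force: 79.4
```

```bash
python3 st.py
```

```text
3.9 [ 0.4908 -0.4097  0.1691] [-0.819  0.298  1.552 -0.     1.287 -2.306] F [-0.34 -2.14  6.54] M [-0.049  0.146 -0.001] 0.012885807048362676 79.43066596984863 yaw 85.25156596629526
```

Call:
apply_moves(
  motion=[
    [[0,0,0],[0,0,8],10],
    [[0,0,0],[0,0,8],10],
    [[0,0,0],[0,0,8],10],
    [[0,0,0],[0,0,8],10],
    [[0,0,0],[0,0,8],10],
  ],
)

```text
time_s: 4.53
tcp_pos: [0.4905, -0.4103, 0.1691]
eef_rot: [1.2, 2.899, -0.005]
wrist_force: [-1.2, -4.4, 5.7]
opening: 0.0127
finger_force: 79.3
```

```bash
python3 st.py
```

```text
4.525 [ 0.4905 -0.4103  0.1691] [-0.819  0.298  1.552 -0.002  1.286 -1.604] F [-1.18 -4.37  5.74] M [-0.452  0.237  0.221] 0.012703557510781702 79.33754324913025 yaw 45.00973439879239
```

Call:
apply_moves(
  motion=[
    [[0,0,0],[0,0,8],10],
    [[0,0,0],[0,0,8],10],
    [[0,0,0],[0,0,8],10],
    [[0,0,0],[0,0,8],10],
    [[0,0,0],[0,0,5],10],
  ],
)

```text
time_s: 5.15
tcp_pos: [0.49, -0.4106, 0.1691]
eef_rot: [2.057, 2.369, -0.005]
wrist_force: [-4.0, -3.9, 6.1]
opening: 0.013
finger_force: 79.4
```

```bash
cat >> st.py <<'E'
m=Ro.from_rotvec(s["eef_rot"]).as_matrix();print("tool M",np.round(s["moment"]@m,3))
E
cat > look.py <<'E'
from h import *
import sys
c=capture("scene");n=sys.argv[1]
i=cv2.cvtColor(c["pixels"],cv2.COLOR_RGB2BGR)[140:215,250:350]
cv2.imwrite(f"pics/{n}.png",cv2.convertScaleAbs(cv2.resize(i,None,fx=7,fy=7,interpolation=2),alpha=1.6))
W=cloud(c)
E
python3 st.py; python3 look.py a1
```

```text
5.15 [ 0.49   -0.4106  0.1691] [-0.819  0.298  1.552 -0.002  1.286 -0.96 ] F [-3.96 -3.94  6.06] M [-0.54   0.623  0.22 ] 0.012969404809279803 79.40789937973022 yaw 8.068121210487911
tool M [ 0.691 -0.447 -0.224]
```

View pics/a1.png

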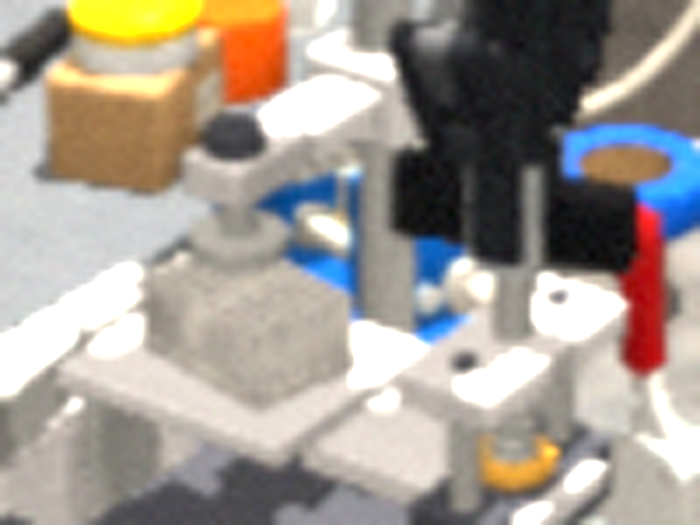

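Here the sink has risen about 8.6 mm. The foot disc at crop (240,245) is still above the sink, with the gap not visible, so I'll estimate it from depth and feel from here.

```bash
cat > gap.py <<'E'
from h import *
c=capture("scene");W=cloud(c)
for u in (281,284,287):
    print(u,[tuple(int(round(1000*k)) for k in W[v,u]) for v in range(168,192,2)])
E
python3 gap.py
```

```text
281 [(483, -313, 165), (492, -306, 154), (493, -305, 149), (489, -308, 147), (484, -311, 144), (484, -310, 139), (496, -302, 127), (491, -305, 125), (484, -310, 124), (473, -317, 127), (475, -316, 120), (478, -313, 113)]
284 [(484, -320, 166), (494, -312, 155), (495, -312, 150), (494, -312, 145), (485, -318, 146), (486, -317, 141), (500, -307, 126), (494, -311, 125), (488, -315, 124), (479, -321, 125), (472, -326, 125), (474, -324, 118)]
287 [(651, -212, 65), (511, -309, 147), (504, -313, 146), (496, -319, 146), (493, -320, 143), (510, -308, 127), (504, -313, 126), (499, -315, 124), (486, -324, 127), (480, -328, 126), (476, -331, 124), (476, -330, 119)]
```

Call:
apply_moves(
  motion=[
    [[0,0,0],[0,0,2],10],
    [[0,0,0],[0,0,2],10],
    [[0,0,0],[0,0,2],10],
    [[0,0,0],[0,0,2],10],
    [[0,0,0],[0,0,2],10],
  ],
)

```text
time_s: 5.88
tcp_pos: [0.4899, -0.4106, 0.1691]
eef_rot: [2.253, 2.183, -0.004]
wrist_force: [-3.7, -3.9, 6.4]
opening: 0.0127
finger_force: 79.4
```

```bash
python3 st.py
```

```text
5.875 [ 0.4899 -0.4106  0.1691] [-0.819  0.298  1.552 -0.003  1.287 -0.787] F [-3.72 -3.89  6.45] M [-0.589  0.723  0.268] 0.01266908383969922 79.4402825832367 yaw -1.8039628459382278
tool M [ 0.703 -0.611 -0.272]
```

Call:
apply_moves(
  motion=[
    [[0,0,0],[0,0,2],10],
    [[0,0,0],[0,0,2],10],
    [[0,0,0],[0,0,2],10],
    [[0,0,0],[0,0,2],10],
    [[0,0,0],[0,0,2],10],
  ],
)

```text
time_s: 6.5
tcp_pos: [0.4897, -0.4106, 0.1691]
eef_rot: [2.435, 1.978, -0.004]
wrist_force: [-4.8, -3.5, 7.9]
opening: 0.0124
finger_force: 79.5
```

```bash
python3 st.py; cat > gap2.py <<'E'
from h import *
W=cloud(capture("scene"))
for v in range(168,184): print(v,[tuple(int(round(1000*k)) for k in W[v,u]) for u in (278,281,284,286)])
E
python3 gap2.py
```

```text
6.5 [ 0.4897 -0.4106  0.1691] [-0.82   0.298  1.552 -0.003  1.287 -0.613] F [-4.82 -3.54  7.94] M [-0.523  0.797  0.231] 0.012388420448908559 79.48767900466919 yaw -11.806668513315973
tool M [ 0.672 -0.675 -0.235]
168 [(746, -115, -1), (482, -313, 165), (486, -318, 165), (495, -317, 161)]
169 [(741, -119, -1), (494, -304, 155), (486, -318, 162), (652, -208, 61)]
170 [(734, -124, 0), (493, -305, 154), (496, -311, 154), (514, -304, 144)]
171 [(500, -292, 145), (493, -305, 151), (497, -310, 151), (507, -309, 146)]
172 [(496, -295, 145), (491, -306, 150), (496, -310, 149), (504, -310, 145)]
173 [(492, -298, 145), (491, -306, 147), (494, -312, 148), (497, -315, 147)]
174 [(487, -301, 145), (489, -307, 146), (491, -314, 147), (496, -316, 145)]
175 [(483, -304, 146), (486, -309, 146), (486, -317, 148), (491, -319, 146)]
176 [(484, -302, 142), (481, -313, 146), (488, -316, 144), (489, -320, 145)]
177 [(483, -303, 140), (485, -310, 141), (486, -317, 143), (488, -321, 143)]
178 [(500, -291, 127), (484, -310, 139), (487, -316, 140), (492, -318, 138)]
179 [(494, -295, 128), (497, -301, 129), (500, -307, 129), (501, -312, 129)]
180 [(488, -299, 130), (489, -307, 131), (496, -310, 129), (500, -312, 127)]
181 [(485, -301, 129), (488, -307, 129), (493, -312, 128), (492, -318, 130)]
182 [(480, -305, 130), (485, -310, 129), (487, -316, 129), (491, -318, 129)]
183 [(475, -308, 131), (483, -310, 127), (489, -314, 126), (484, -323, 131)]
```

Call:
apply_moves(
  motion=[
    [[0,0,0],[0,0,4],10],
    [[0,0,0],[0,0,4],10],
    [[0,0,0],[0,0,4],10],
    [[0,0,0],[0,0,4],10],
    [[0,0,0],[0,0,4],10],
  ],
)

```text
time_s: 7.18
tcp_pos: [0.4894, -0.4105, 0.1691]
eef_rot: [2.742, 1.524, -0.003]
wrist_force: [-5.4, -2.8, 8.8]
opening: 0.0126
finger_force: 79.6
```

```bash
python3 st.py
```

```text
7.175 [ 0.4894 -0.4105  0.1691] [-0.82   0.298  1.552 -0.003  1.288 -0.263] F [-5.37 -2.85  8.8 ] M [-0.407  1.038  0.227] 0.012569938824580755 79.61065649986267 yaw -31.873783716881924
tool M [ 0.666 -0.893 -0.232]
```

Call:
apply_moves(
  motion=[
    [[0,0,0],[0,0,4],10],
    [[0,0,0],[0,0,4],10],
    [[0,0,0],[0,0,4],10],
    [[0,0,0],[0,0,2],10],
    [[0,0,0],[0,0,2],10],
  ],
)

```text
time_s: 7.8
tcp_pos: [0.4892, -0.4103, 0.1691]
eef_rot: [2.927, 1.129, -0.003]
wrist_force: [-6.7, -2.3, 9.5]
opening: 0.0126
finger_force: 79.7
```

```bash
python3 st.py; python3 gap2.py
```

```text
7.8 [ 0.4892 -0.4103  0.1691] [-0.82   0.298  1.553 -0.003  1.288  0.016] F [-6.75 -2.34  9.47] M [-0.299  1.159  0.231] 0.01263763348446263 79.6997058391571 yaw -47.804350359716416
tool M [ 0.556 -1.058 -0.236]
168 [(746, -116, -1), (486, -310, 163), (487, -317, 164), (496, -317, 160)]
169 [(741, -119, -1), (492, -306, 157), (486, -318, 163), (651, -209, 62)]
170 [(738, -121, -2), (490, -307, 156), (498, -310, 153), (513, -305, 145)]
171 [(498, -293, 146), (494, -304, 151), (494, -312, 152), (509, -307, 145)]
172 [(495, -296, 146), (495, -304, 148), (493, -313, 151), (502, -312, 147)]
173 [(490, -299, 146), (491, -306, 148), (494, -312, 147), (500, -313, 145)]
174 [(488, -300, 145), (490, -307, 145), (491, -314, 147), (496, -316, 145)]
175 [(483, -304, 146), (487, -309, 145), (491, -314, 145), (492, -318, 145)]
176 [(483, -303, 143), (483, -312, 145), (486, -317, 146), (491, -319, 144)]
177 [(483, -303, 140), (483, -311, 143), (487, -317, 142), (489, -320, 142)]
178 [(496, -294, 129), (484, -310, 139), (488, -316, 139), (487, -321, 141)]
179 [(486, -301, 134), (489, -307, 134), (492, -313, 134), (499, -313, 131)]
180 [(484, -302, 132), (491, -305, 130), (489, -314, 133), (490, -319, 134)]
181 [(480, -305, 132), (482, -312, 133), (487, -316, 132), (485, -322, 135)]
182 [(479, -305, 130), (476, -315, 135), (481, -320, 134), (485, -323, 133)]
183 [(479, -306, 128), (475, -316, 133), (480, -320, 132), (480, -326, 134)]
```

Call:
apply_moves(
  motion=[
    [[0,0,0],[0,0,2],10],
    [[0,0,0],[0,0,2],10],
    [[0,0,0],[0,0,2],10],
    [[0,0,0],[0,0,2],10],
    [[0,0,0],[0,0,2],10],
  ],
)

```text
time_s: 8.48
tcp_pos: [0.4891, -0.4101, 0.169]
eef_rot: [3.015, 0.87, -0.003]
wrist_force: [-6.4, -2.7, 8.9]
opening: 0.0125
finger_force: 79.8
```

```bash
python3 st.py
```

```text
8.475 [ 0.4891 -0.4101  0.169 ] [-0.82   0.298  1.553 -0.003  1.289  0.19 ] F [-6.39 -2.66  8.93] M [-0.268  1.193  0.252] 0.012490660670111564 79.76146817207336 yaw -57.807610766635676
tool M [ 0.409 -1.151 -0.257]
```

Call:
apply_moves(
  motion=[
    [[0,0,0],[0,0,2],10],
    [[0,0,0],[0,0,2],10],
  ],
)

```text
time_s: 8.72
tcp_pos: [0.489, -0.4101, 0.169]
eef_rot: [3.044, 0.764, -0.003]
wrist_force: [-6.7, -1.1, 9.0]
opening: 0.0127
finger_force: 79.8
```

```bash
python3 st.py; python3 gap2.py|sed -n 9,14p
```

```text
8.725 [ 0.489  -0.4101  0.169 ] [-0.82   0.298  1.553 -0.003  1.289  0.26 ] F [-6.68 -1.06  9.01] M [-0.226  1.267  0.209] 0.012738180488300855 79.7841489315033 yaw -61.80711331715734
tool M [ 0.399 -1.223 -0.214]
176 [(486, -301, 141), (485, -310, 144), (487, -316, 144), (490, -320, 144)]Traceback (most recent call last):
  File "gap2.py", line 3, in <module>
    for v in range(168,184): print(v,[tuple(int(round(1000*k)) for k in W[v,u]) for u in (278,281,284,286)])
                                      ~~~~~^^^^^^^^^^^^^^^^^^^^^^^^^^^^^^^^^^^^
  File "gap2.py", line 3, in <genexpr>
    for v in range(168,184): print(v,[tuple(int(round(1000*k)) for k in W[v,u]) for u in (278,281,284,286)])
                                                ~~~~~^^^^^^^^
ValueError: cannot convert float NaN to integer
```

```bash
cat > av.py <<'E'
from h import *
L=[]
for k in range(8):
    capture("scene"); s=get_state(); L.append(-s["moment"][2])
y=np.degrees(np.arctan2(*Ro.from_rotvec(s["eef_rot"]).as_matrix()[[1,0],1]))
print(round(s["time_s"],2),"turn",round(85.25-y,1),"Mz mean",np.round(np.mean(L),4),"sd",np.round(np.std(L),4),np.round(s["wrist_force"],1))
E
python3 av.py
```

```text
9.18 turn 147.0 Mz mean 0.0287 sd 0.0278 [-6.7 -2.2  9.3]
```

Call:
apply_moves(
  motion=[
    [[0,0,0],[0,0,2],10],
    [[0,0,0],[0,0,2],10],
    [[0,0,0],[0,0,2],10],
  ],
)

```text
time_s: 9.55
tcp_pos: [0.489, -0.41, 0.1691]
eef_rot: [3.08, 0.604, -0.002]
wrist_force: [-6.8, -1.4, 8.4]
opening: 0.0126
finger_force: 79.8
```

```bash
python3 av.py
```

```text
9.95 turn 153.0 Mz mean 0.0162 sd 0.0571 [-7.7 -1.5  9.6]
```

```bash
cat > m.py <<'E'
from h import *
s=get_state();y=np.degrees(np.arctan2(*Ro.from_rotvec(s["eef_rot"]).as_matrix()[[1,0],1]))
print("turn",round(85.25-y,1),"Mz",round(s["moment"][2],3),"eff6",np.round(s["effort"][5],3),round(s["qvel"][5],3))
E
python3 m.py
```

```text
turn 153.0 Mz -0.057 eff6 -0.027 -0.001
```

Call:
apply_moves(
  motion=[
    [[0,0,0],[0,0,2],10],
  ],
)

```text
time_s: 10.07
tcp_pos: [0.489, -0.41, 0.1691]
eef_rot: [3.09, 0.551, -0.002]
wrist_force: [-6.9, -0.7, 9.7]
opening: 0.0125
finger_force: 79.9
```

```bash
python3 m.py
```

```text
turn 155.0 Mz 0.272 eff6 -0.273 0.289
```

Call:
apply_moves(
  motion=[
    [[0,0,0],[0,0,2],10],
  ],
)

```text
time_s: 10.2
tcp_pos: [0.489, -0.4099, 0.1691]
eef_rot: [3.099, 0.496, -0.002]
wrist_force: [-6.9, -1.0, 9.4]
opening: 0.0127
finger_force: 79.8
```

```bash
python3 m.py
```

```text
turn 157.1 Mz 0.235 eff6 -0.139 0.278
```

Call:
apply_moves(
  motion=[
    [[0,0,0],[0,0,2],10],
  ],
)

```text
time_s: 10.32
tcp_pos: [0.489, -0.4099, 0.1691]
eef_rot: [3.107, 0.442, -0.002]
wrist_force: [-8.0, -0.8, 8.7]
opening: 0.0127
finger_force: 79.9
```

```bash
python3 m.py
```

```text
turn 159.1 Mz 0.272 eff6 -0.136 0.276
```

Call:
apply_moves(
  motion=[
    [[0,0,0],[0,0,2],10],
  ],
)

```text
time_s: 10.45
tcp_pos: [0.489, -0.4099, 0.1691]
eef_rot: [3.114, 0.388, -0.002]
wrist_force: [-8.3, -1.5, 10.1]
opening: 0.0125
finger_force: 79.9
```

```bash
python3 m.py
```

```text
turn 161.1 Mz 0.205 eff6 -0.136 0.277
```

Call:
apply_moves(
  motion=[
    [[0,0,0],[0,0,2],10],
  ],
)

```text
time_s: 10.58
tcp_pos: [0.489, -0.4098, 0.1691]
eef_rot: [3.121, 0.333, -0.002]
wrist_force: [-6.5, -1.3, 9.5]
opening: 0.0128
finger_force: 79.9
```

```bash
python3 m.py
```

```text
turn 163.1 Mz 0.226 eff6 -0.136 0.277
```

Call:
apply_moves(
  motion=[
    [[0,0,0],[0,0,2],10],
  ],
)

```text
time_s: 10.7
tcp_pos: [0.4889, -0.4098, 0.1691]
eef_rot: [3.126, 0.279, -0.002]
wrist_force: [-7.9, 0.3, 9.4]
opening: 0.0127
finger_force: 79.9
```

```bash
python3 m.py
```

```text
turn 165.1 Mz 0.236 eff6 -0.136 0.28
```

Call:
apply_moves(
  motion=[
    [[0,0,0],[0,0,2],10],
  ],
)

```text
time_s: 10.82
tcp_pos: [0.489, -0.4098, 0.1691]
eef_rot: [3.13, 0.224, -0.002]
wrist_force: [-7.7, -0.6, 10.8]
opening: 0.0127
finger_force: 79.9
```

```bash
python3 m.py
```

```text
turn 167.0 Mz 0.224 eff6 -0.136 0.276
```

Call:
apply_moves(
  motion=[
    [[0,0,0],[0,0,2],10],
  ],
)

```text
time_s: 10.95
tcp_pos: [0.4889, -0.4098, 0.1691]
eef_rot: [3.134, 0.17, -0.002]
wrist_force: [-7.4, -0.5, 8.9]
opening: 0.0132
finger_force: 79.9
```

```bash
python3 m.py
```

```text
turn 169.1 Mz 0.273 eff6 -0.136 0.277
```

Call:
apply_moves(
  motion=[
    [[0,0,0],[0,0,2],10],
  ],
)

```text
time_s: 11.08
tcp_pos: [0.489, -0.4097, 0.1691]
eef_rot: [3.136, 0.115, -0.002]
wrist_force: [-8.0, -0.5, 9.6]
opening: 0.0127
finger_force: 79.9
```

```bash
python3 m.py
```

```text
turn 171.1 Mz 0.278 eff6 -0.137 0.275
```

Call:
apply_moves(
  motion=[
    [[0,0,0],[0,0,2],10],
  ],
)

```text
time_s: 11.2
tcp_pos: [0.4889, -0.4097, 0.1691]
eef_rot: [3.138, 0.06, -0.002]
wrist_force: [-7.2, -0.5, 10.4]
opening: 0.0126
finger_force: 79.9
```

```bash
python3 m.py
```

```text
turn 173.0 Mz 0.215 eff6 -0.137 0.276
```

Call:
apply_moves(
  motion=[
    [[0,0,0],[0,0,2],10],
  ],
)

```text
time_s: 11.32
tcp_pos: [0.4889, -0.4097, 0.1691]
eef_rot: [3.139, 0.006, -0.002]
wrist_force: [-7.2, 0.3, 10.4]
opening: 0.0123
finger_force: 80.0
```

```bash
python3 m.py
```

```text
turn 175.0 Mz 0.23 eff6 -0.115 0.277
```

Call:
apply_moves(
  motion=[
    [[0,0,0],[0,0,2],10],
  ],
)

```text
time_s: 11.45
tcp_pos: [0.4889, -0.4096, 0.1691]
eef_rot: [3.138, -0.049, -0.002]
wrist_force: [-8.2, 0.2, 9.3]
opening: 0.0128
finger_force: 80.0
```

```bash
python3 m.py
```

```text
turn 177.0 Mz 0.295 eff6 -0.097 0.276
```

Call:
apply_moves(
  motion=[
    [[0,0,0],[0,0,2],10],
  ],
)

```text
time_s: 11.58
tcp_pos: [0.4889, -0.4096, 0.1691]
eef_rot: [3.137, -0.104, -0.002]
wrist_force: [-7.9, -0.4, 10.1]
opening: 0.0124
finger_force: 80.0
```

```bash
python3 m.py; python3 look.py a2; sed -i 's/int(round(1000\*k))/int(1000*np.nan_to_num(k))/' gap2.py; python3 gap2.py | tail -11
```

```text
turn 179.0 Mz 0.286 eff6 -0.079 0.274
173 [(490, -298, 145), (492, -305, 146), (495, -310, 146), (498, -313, 145)]
174 [(486, -301, 145), (489, -307, 146), (490, -314, 147), (495, -316, 145)]
175 [(483, -303, 145), (484, -310, 146), (487, -316, 147), (491, -318, 145)]
176 [(481, -304, 144), (485, -309, 143), (486, -316, 145), (490, -319, 143)]
177 [(484, -302, 139), (481, -312, 143), (486, -316, 142), (488, -320, 142)]
178 [(486, -300, 135), (484, -309, 139), (487, -315, 139), (492, -318, 137)]
179 [(479, -305, 138), (483, -310, 137), (486, -316, 137), (486, -321, 138)]
180 [(473, -309, 139), (477, -314, 138), (479, -321, 139), (483, -323, 138)]
181 [(479, -305, 133), (473, -317, 139), (477, -322, 138), (477, -327, 139)]
182 [(480, -304, 129), (474, -316, 135), (473, -325, 138), (477, -328, 137)]
183 [(478, -306, 128), (473, -316, 133), (473, -325, 135), (470, -332, 139)]
```

View pics/a2.png

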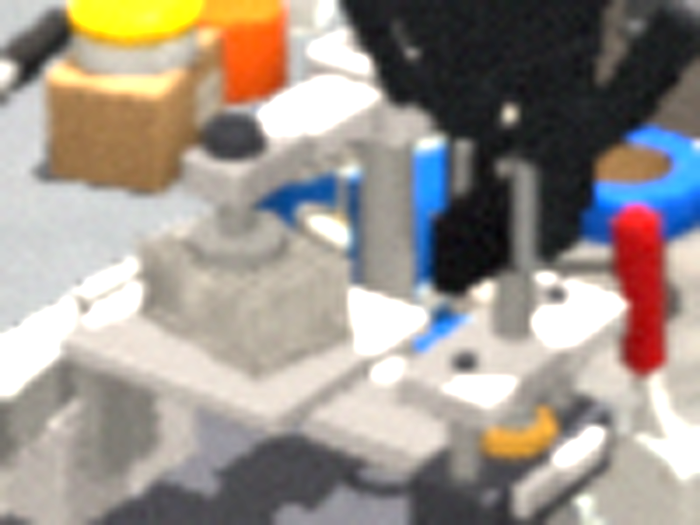

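The foot disc at crop (240,250) now sits on the sink top. The joint 6 effort has risen steadily since 173°, equal to about 9 N, which is light pressure, so I'll release the knob and find the wedge tab.

Call:
apply_moves(
  motion=[
    [[0,0,0],[0,0,0],50],
    [[0,0,0],[0,0,0],50],
    [[0,0,0],[0,0,0],50],
    [[0,0,-40],[0,0,0],50],
    [[0,0,-60],[0,0,0.9],50],
  ],
)

```text
time_s: 12.3
tcp_pos: [0.4889, -0.4068, 0.2642]
eef_rot: [-3.135, 0.127, 0.007]
wrist_force: [1.4, 0.1, 0.1]
opening: 0.0499
finger_force: 0.0
```

```bash
python3 st.py; python3 gap2.py | tail -5; python3 - <<'E'
from h import *
th=-4.7*np.pi/180;ex=np.array([np.cos(th),np.sin(th)]);ey=np.array([-ex[1],ex[0]]);o=np.array([.490,-.4096])+.075*ey
for n in "ts":
    W=np.load(n+"0.npy").reshape(-1,3);p=np.c_[(W[:,:2]-o)@ex,(W[:,:2]-o)@ey,W[:,2]]*1000
    q=p[(p[:,0]>-140)&(p[:,0]<-40)&(p[:,1]>75)&(p[:,1]<130)&(p[:,2]>100)&(p[:,2]<125)]
    print(n,len(q),np.round(np.percentile(q,[3,50,97],axis=0)).tolist())
print(o,ex,ey,"wedge line at x=-110:",o-.110*ex+.101*ey)
E
```

```text
12.3 [ 0.4889 -0.4068  0.2642] [-0.818  0.232  1.451  0.     1.464  0.834] F [1.36 0.12 0.07] M [-0.047 -0.026 -0.057] 0.04994185052153543 0.0 yaw -94.63564348027721
tool M [-0.045  0.03   0.057]
179 [(477, -306, 138), (481, -312, 138), (485, -317, 138), (488, -320, 137)]
180 [(479, -305, 135), (474, -316, 140), (479, -321, 139), (487, -321, 136)]
181 [(479, -305, 133), (472, -317, 139), (478, -321, 137), (479, -326, 138)]
182 [(476, -307, 132), (476, -315, 134), (472, -326, 139), (478, -327, 136)]
183 [(479, -305, 127), (476, -315, 131), (472, -326, 137), (470, -332, 139)]
t 44 [[-86.0, 90.0, 103.0], [-83.0, 99.0, 116.0], [-79.0, 113.0, 119.0]]
s 84 [[-88.0, 87.0, 101.0], [-85.0, 96.0, 110.0], [-79.0, 110.0, 118.0]]
[ 0.49614539 -0.3348522 ] [ 0.99663739 -0.08193851] [0.08193851 0.99663739] wedge line at x=-110: [ 0.39479106 -0.22517858]
```

Call:
apply_moves(
  motion=[
    [[-31,-43,0],[0,0,0],0],
    [[-31,-43,0],[0,0,0],0],
    [[-31,-43,0],[0,0,0],0],
    [[-31,-43,0],[0,0,0],0],
    [[0,0,0],[0,0,0],0],
  ],
  newtons=60,
)

```text
time_s: 12.98
tcp_pos: [0.379, -0.2241, 0.266]
eef_rot: [-3.139, 0.123, -0.0]
wrist_force: [0.1, -0.4, 0.8]
opening: 0.0001
finger_force: 0.0
```

Call:
apply_moves(
  motion=[
    [[0,0,45],[0,0,0],0],
    [[0,0,45],[0,0,0],0],
    [[0,0,45],[0,0,0],0],
    [[0,0,30],[0,0,0],0],
    [[0,0,0],[0,0,0],0],
  ],
)

```text
time_s: 13.6
tcp_pos: [0.3789, -0.2259, 0.099]
eef_rot: [-3.136, 0.127, 0.006]
wrist_force: [0.6, -0.0, 0.5]
opening: -0.0001
finger_force: 0.0
```

```bash
cat > w.py <<'E'
from h import *
s=get_state();o=np.array([.49615,-.33485]);ex=np.array([.99664,-.08194]);ey=np.array([.08194,.99664]);p=s["tcp_pos"]
print(round(s["time_s"],2),"stand",np.round([1000*(p[:2]-o)@ex,1000*(p[:2]-o)@ey,1000*p[2]],1),"F along",round(s["wrist_force"][:2]@ex,2),"lat",round(s["wrist_force"][:2]@ey,2),"z",round(s["wrist_force"][2],2),s["opening"])
E
python3 w.py;python3 - <<'E'
from h import *
c=capture("wrist");cv2.imwrite("pics/w2.png",cv2.cvtColor(c["pixels"],cv2.COLOR_RGB2BGR))
E
```

```text
13.6 stand [-125.7   99.    99. ] F along 0.57 lat 0.03 z 0.5 -0.00013414005893446897
```

View pics/w2.png

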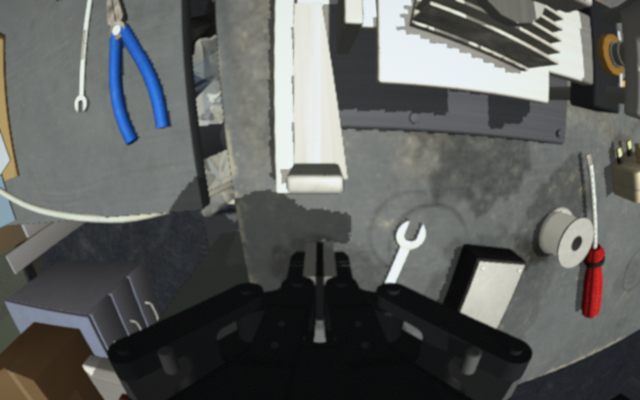

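The shut fingertip at (320,245) lines up with the wedge tab at (315,183), so I can push.

Call:
apply_moves(
  motion=[
    [[8,0,4],[0,0,0],0],
    [[8,0,0],[0,0,0],0],
    [[8,0,0],[0,0,0],0],
    [[4,0,0],[0,0,0],0],
    [[4,0,0],[0,0,0],0],
  ],
)

```text
time_s: 14.28
tcp_pos: [0.4122, -0.2293, 0.0974]
eef_rot: [3.139, -0.126, -0.001]
wrist_force: [-2.5, -0.3, 1.8]
opening: -0.0002
finger_force: 1.1
```

```bash
python3 w.py
```

```text
14.28 stand [-92.3  98.3  97.4] F along -2.49 lat -0.5 z 1.79 -0.00016111569658900607
```

Call:
apply_moves(
  motion=[
    [[3,0,0],[0,0,0],0],
    [[3,0,0],[0,0,0],0],
    [[3,0,0],[0,0,0],0],
  ],
)

```text
time_s: 14.65
tcp_pos: [0.4211, -0.23, 0.0973]
eef_rot: [3.139, -0.127, -0.0]
wrist_force: [-1.9, -0.9, 0.9]
opening: -0.0002
finger_force: 1.0
```

```bash
python3 w.py
```

```text
14.65 stand [-83.4  98.3  97.3] F along -1.85 lat -1.05 z 0.92 -0.00016811766230500667
```

Call:
apply_moves(
  motion=[
    [[2,0,0],[0,0,0],0],
    [[2,0,0],[0,0,0],0],
  ],
)

```text
time_s: 14.9
tcp_pos: [0.4251, -0.2304, 0.0973]
eef_rot: [-3.139, 0.127, 0.0]
wrist_force: [-1.8, -1.4, 1.3]
opening: -0.0002
finger_force: 1.0
```

Call:
apply_moves(
  motion=[
    [[1,0,0],[0,0,0],0],
    [[1,0,0],[0,0,0],0],
  ],
)

```text
time_s: 15.15
tcp_pos: [0.427, -0.2305, 0.0973]
eef_rot: [-3.139, 0.127, 0.0]
wrist_force: [-2.6, -0.9, 1.4]
opening: 0.0006
finger_force: 1.0
```

Call:
apply_moves(
  motion=[
    [[1,0,0],[0,0,0],0],
    [[1,0,0],[0,0,0],0],
  ],
)

```text
time_s: 15.4
tcp_pos: [0.429, -0.2307, 0.0973]
eef_rot: [3.139, -0.127, -0.0]
wrist_force: [-1.8, -0.8, 0.8]
opening: -0.0
finger_force: 1.0
```

Call:
apply_moves(
  motion=[
    [[1,0,0],[0,0,0],0],
    [[1,0,0],[0,0,0],0],
  ],
)

```text
time_s: 15.65
tcp_pos: [0.4311, -0.2308, 0.0973]
eef_rot: [3.139, -0.127, -0.0]
wrist_force: [-2.3, -1.6, 2.5]
opening: -0.0004
finger_force: 1.0
```

Call:
apply_moves(
  motion=[
    [[1,0,0],[0,0,0],0],
    [[1,0,0],[0,0,0],0],
  ],
)

```text
time_s: 15.9
tcp_pos: [0.433, -0.231, 0.0973]
eef_rot: [3.139, -0.127, -0.0]
wrist_force: [-1.8, -1.8, 0.4]
opening: -0.0001
finger_force: 1.0
```

Call:
apply_moves(
  motion=[
    [[1,0,0],[0,0,0],0],
    [[1,0,0],[0,0,0],0],
  ],
)

```text
time_s: 16.15
tcp_pos: [0.4351, -0.2311, 0.0973]
eef_rot: [3.139, -0.127, -0.0]
wrist_force: [-1.7, -1.0, 0.9]
opening: 0.0001
finger_force: 1.0
```

Call:
apply_moves(
  motion=[
    [[1,0,0],[0,0,0],0],
    [[1,0,0],[0,0,0],0],
  ],
)

```text
time_s: 16.4
tcp_pos: [0.4371, -0.2313, 0.0973]
eef_rot: [3.139, -0.127, -0.0]
wrist_force: [-1.3, -1.3, 1.1]
opening: -0.0003
finger_force: 1.0
```

Call:
apply_moves(
  motion=[
    [[1,0,0],[0,0,0],0],
    [[1,0,0],[0,0,0],0],
  ],
)

```text
time_s: 16.65
tcp_pos: [0.439, -0.2315, 0.0973]
eef_rot: [3.139, -0.127, -0.0]
wrist_force: [-2.2, -2.0, 1.0]
opening: -0.0
finger_force: 1.0
```

Call:
apply_moves(
  motion=[
    [[1,0,0],[0,0,0],0],
    [[1,0,0],[0,0,0],0],
  ],
)

```text
time_s: 16.9
tcp_pos: [0.441, -0.2317, 0.0973]
eef_rot: [3.139, -0.127, 0.0]
wrist_force: [-2.2, -1.4, 0.5]
opening: 0.0001
finger_force: 1.0
```

Call:
apply_moves(
  motion=[
    [[1,0,0],[0,0,0],0],
    [[1,0,0],[0,0,0],0],
  ],
)

```text
time_s: 17.15
tcp_pos: [0.443, -0.2318, 0.0973]
eef_rot: [-3.139, 0.127, 0.0]
wrist_force: [-2.2, -3.2, 0.9]
opening: -0.0002
finger_force: 1.0
```

Call:
apply_moves(
  motion=[
    [[1,0,0],[0,0,0],0],
    [[1,0,0],[0,0,0],0],
  ],
)

```text
time_s: 17.4
tcp_pos: [0.445, -0.2319, 0.0973]
eef_rot: [3.139, -0.127, -0.0]
wrist_force: [-2.4, -1.9, 0.3]
opening: -0.0002
finger_force: 1.0
```

Call:
apply_moves(
  motion=[
    [[1,0,0],[0,0,0],0],
    [[1,0,0],[0,0,0],0],
  ],
)

```text
time_s: 17.65
tcp_pos: [0.447, -0.2321, 0.0973]
eef_rot: [-3.139, 0.127, 0.0]
wrist_force: [-2.0, -1.2, 0.2]
opening: -0.0
finger_force: 1.0
```

Call:
apply_moves(
  motion=[
    [[1,0,0],[0,0,0],0],
    [[1,0,0],[0,0,0],0],
  ],
)

```text
time_s: 17.9
tcp_pos: [0.449, -0.2323, 0.0973]
eef_rot: [3.139, -0.127, -0.0]
wrist_force: [-1.3, -0.7, 0.6]
opening: -0.0001
finger_force: 1.0
```

Call:
apply_moves(
  motion=[
    [[1,0,0],[0,0,0],0],
    [[1,0,0],[0,0,0],0],
  ],
)

```text
time_s: 18.15
tcp_pos: [0.451, -0.2324, 0.0973]
eef_rot: [3.139, -0.127, -0.0]
wrist_force: [-2.7, -0.9, 0.8]
opening: -0.0003
finger_force: 1.3
```

Call:
apply_moves(
  motion=[
    [[1,0,0],[0,0,0],0],
    [[1,0,0],[0,0,0],0],
  ],
)

```text
time_s: 18.4
tcp_pos: [0.4524, -0.2325, 0.0972]
eef_rot: [-3.139, 0.127, 0.002]
wrist_force: [-7.1, -1.3, 4.8]
opening: 0.0001
finger_force: 3.2
```

Call:
apply_moves(
  motion=[
    [[1,0,0],[0,0,0],0],
    [[0,0,0],[0,0,0],0],
  ],
)

```text
time_s: 18.65
tcp_pos: [0.4531, -0.2325, 0.0973]
eef_rot: [-3.139, 0.127, 0.003]
wrist_force: [-7.2, -1.1, 4.5]
opening: -0.0
finger_force: 3.6
```

```bash
python3 w.py
```

```text
18.65 stand [-51.3  98.4  97.3] F along -7.12 lat -1.73 z 4.46 -2.927480999896668e-05
```

Call:
apply_moves(
  motion=[
    [[1,0,0],[0,0,0],0],
    [[0.5,0,0],[0,0,0],0],
  ],
)

```text
time_s: 18.9
tcp_pos: [0.4538, -0.2326, 0.0973]
eef_rot: [-3.138, 0.126, 0.006]
wrist_force: [-11.1, -0.5, 7.8]
opening: 0.0
finger_force: 5.9
```

Call:
apply_moves(
  motion=[
    [[1,0,0],[0,0,0],0],
  ],
)

```text
time_s: 19.02
tcp_pos: [0.4543, -0.2326, 0.0973]
eef_rot: [-3.138, 0.126, 0.008]
wrist_force: [-13.5, -1.8, 9.5]
opening: 0.0002
finger_force: 6.8
```

Call:
apply_moves(
  motion=[
    [[1,0,0],[0,0,0],0],
    [[0.5,0,0],[0,0,0],0],
  ],
)

```text
time_s: 19.27
tcp_pos: [0.455, -0.2326, 0.0972]
eef_rot: [-3.138, 0.126, 0.011]
wrist_force: [-18.0, -0.2, 12.3]
opening: -0.0
finger_force: 8.7
```

```bash
python3 w.py
```

```text
19.27 stand [-49.3  98.5  97.2] F along -17.96 lat -1.7 z 12.33 -7.316407954512693e-06
```

Set at 18 N. Back off and retreat.

Call:
apply_moves(
  motion=[
    [[-5,0,0],[0,0,0],0],
    [[-20,0,0],[0,0,0],0],
    [[-25,0,-20],[0,0,0],0],
    [[0,0,-50],[0,0,0],0],
    [[0,0,-50],[0,0,0],0],
  ],
)

```text
time_s: 19.9
tcp_pos: [0.4081, -0.2284, 0.2184]
eef_rot: [-3.138, 0.127, -0.002]
wrist_force: [0.8, -0.7, 0.3]
opening: 0.0
finger_force: 0.0
```

Call:
apply_moves(
  motion=[
    [[-20,-50,-20],[0,0,0],0],
    [[0,-55,0],[0,0,0],0],
    [[0,-55,0],[0,0,0],0],
    [[0,-55,0],[0,0,0],0],
    [[0,0,0],[0,0,0],0],
  ],
)

```text
time_s: 20.52
tcp_pos: [0.4058, -0.0092, 0.2375]
eef_rot: [-3.138, 0.116, -0.003]
wrist_force: [-0.9, -0.5, -0.0]
opening: -0.0002
finger_force: 0.0
```

```bash
python3 st.py; python3 gap2.py|tail -6; python3 - <<'E'
from h import *
c=capture("scene");i=cv2.cvtColor(c["pixels"],cv2.COLOR_RGB2BGR)[130:320,200:390]
cv2.imwrite("pics/f.png",cv2.convertScaleAbs(cv2.resize(i,(600,600),interpolation=2),alpha=1.5))
E
```

```text
20.525 [ 0.4058 -0.0092  0.2375] [-2.190e-01 -3.410e-01  2.050e+00  2.000e-03  1.431e+00  1.425e+00] F [-0.88 -0.52 -0.01] M [-0.056  0.007 -0.048] -0.00017193832558820698 0.0 yaw -94.2389294081102
tool M [-0.056 -0.003  0.048]
178 [(488, -298, 134), (483, -310, 139), (487, -315, 139), (490, -319, 139)]
179 [(477, -307, 139), (481, -312, 138), (482, -319, 139), (483, -323, 140)]
180 [(477, -307, 136), (477, -314, 138), (480, -320, 138), (484, -323, 137)]
181 [(477, -306, 133), (476, -315, 137), (477, -322, 138), (481, -325, 137)]
182 [(478, -306, 131), (475, -315, 135), (471, -326, 139), (478, -327, 137)]
183 [(477, -306, 129), (475, -315, 132), (472, -325, 136), (0, 0, 0)]
```

View pics/f.png

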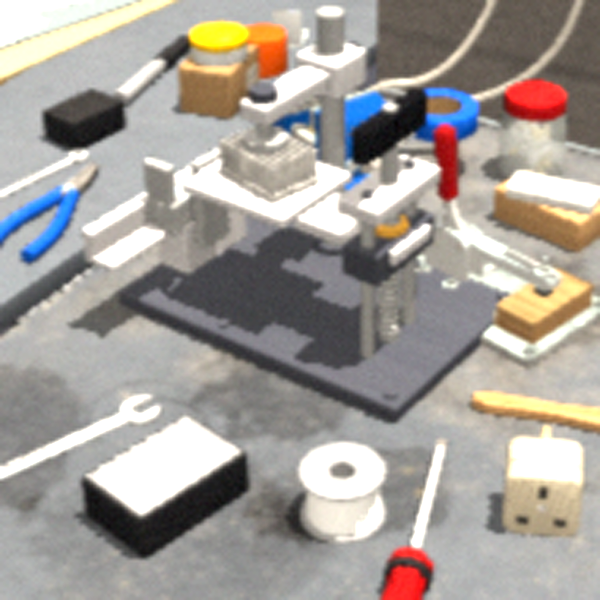

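The final view shows the sink upright under the foot at (265,155). The wedge tab is advanced at (160,190), and the box at (165,485) and spool at (342,490) are where they were.

```bash
python3 -c "
from plant import *
print(hand_in())"
```

```text
the job is handed in; nothing more can be done
None
```

I raised the platform until the heat sink pressed the foot at about 9 N, pushed the thumb wedge until it jammed at about 18 N (above the stated 8 to 15 N), let go and handed the job in at about 20.6 s; the last picture showed the heat sink upright and the spool and box undisturbed.

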